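# Unlock the carriage of a lens edger's slide unit

### The job

Release the slide unit for its test run: draw the T-handled lock pin straight up out of its bore, and park it in the side notch of the pin rest, entering from the notch's open end with the flat neck between the notch's edges, right to the back, upright and hanging by its collar. Then slide the carriage by its knob all the way to the far stop and leave it there, with the pin still parked. Leave the other things on the bench where they are.

Things in the scene. Friction and masses are not known exactly. Their poses are not given: they have to be found in the camera images.
- pin: The steel T-handled lock pin, 102 mm tall, 0.3 kg. Origin: centre of the underside of its round collar (36 mm across, 6 mm thick); z up along the pin, x along the T-bar. Under the collar a flat-sided neck, 20 mm along x by 12 mm along y, down to z=-20 mm, then a round shank 22 mm across down to z=-60 mm. At first the collar rests on the carriage, 75 mm above the bench.
- pin_bar (a point): The centre of the pin's T-bar, 34 mm above the pin's origin, axes as the pin's. The bar is 64 mm long (x), 14 mm wide (y), 16 mm tall; a round stem 14 mm across and 20 mm tall joins it to the collar.
- pin_tip (a point): The lower end of the pin's shank, on its axis, 60 mm under the pin's origin.
- slide_unit: The slide unit, fixed to the bench: a dark steel bed 120 mm (x) by 270 mm (y), 40 mm tall, two rails on it, an aluminium end plate across each end (15 mm thick, 68 mm tall, 300 mm over both). Origin: centre of its underside; y along the rails. The pin's bore, 26 mm wide, stands at x=0, y=-95 mm and goes right through carriage and bed.
- carriage (a joint): Position of the grey carriage on the rails (m): 0 at the start, where the pin locks it, by the end plate at the unit's -y end; grows as it slides to the unit's +y, up to its far stop at 0.115. Carriage 110 mm (x) by 140 mm (y), from 50 to 75 mm above the bench. It stays where it is left; about 3 N move it.
- carriage_knob (a point): Grip point of the carriage's upright black round knob: on its axis, 103 mm above the bench. The knob is 30 mm across from 87 to 118 mm height, top at 121 mm; it stands 75 mm from the bore, towards the unit's +y, and travels with the carriage.
- pin_rest: The pin rest, a grey sheet-metal bracket fixed to the bench: dark foot 115 mm (x) by 130 mm (y), 8 mm thick; walls at the back (+x) and both sides, open at its front (-x); top plate 90 by 90 mm, 8 mm thick, upper face 90 mm above the bench. Origin: centre of its underside.
- notch (a point): Parking place: middle of the rest's top plate, on its upper face; axes as the rest's. The notch is a slot through the plate along x, 16 mm wide, open at the front edge (x=-45 mm), closed at x=+10 mm. Only the pin's neck fits, with the T-bar in line with the slot. Pushed home, the pin's origin is at this point and the collar rests on the plate.
- screwdriver: A screwdriver, 190 mm long, lying on the bench near the slide unit's side that faces the robot. A bystander; origin: at its middle, on the bench.
- oil_jar: A closed jar, 52 mm across, 85 mm tall, standing behind the slide unit. A bystander; origin: the centre of its underside.
- grinding_wheel: A small reddish-brown grinding wheel, 68 mm across, 24 mm thick, lying flat beside the pin rest. A bystander; origin: the centre of its underside.
- wrench: A wrench, 160 mm long, lying behind the pin rest. A bystander; origin: at its middle, on the bench.
- motor_bracket: An aluminium angle bracket, 70 x 50 mm, 56 mm tall, near the middle of the bench. A bystander; origin: the centre of its underside.
- beaker: An open white cup, 72 mm across, 90 mm tall, at the far middle of the bench. A bystander; origin: the centre of its underside.
- foam_pad: A black pad, 120 x 80 x 22 mm, lying on the robot's right. A bystander; origin: the centre of its underside.
There are look-alikes about, which are no part of the job. What is shaped like the pin but blue or turquoise is not meant. Of the things shaped like the pin_rest, the grey one is meant.

How it is judged:
By the outcome, as a careful person would: the job done as asked, in the order asked, and still so for the second after the job is handed in, with the robot touching nothing.
It also fails if it takes over 64 s, if anything falls off the work surface, if the arm or the gripper's body presses on something with over 40 N, if the wrist force passes 120 N, or if a joint passes its speed limit or range.

### The arm

A 6-joint arm with a two-finger parallel gripper is mounted at the origin on the work surface. World frame = base frame: x ahead of the robot, y to its left, z up, the work surface at z = 0. Lengths are in m, angles in rad, forces in N, time in s.
With the tool pointing down it reaches from about 0.425 to 0.95 m from the base axis. Payload 3.5 kg.
Tool frame: the origin (TCP) lies at the very end of the fingers, on their centre line; the grasp point (between the pads) lies 19 mm behind it (ctrl.pinch_z is the distance from the TCP to the grasp point, in m); z points along the fingers, y is the line along which they close (so a half turn about z gives the same grasp; the last joint's range is limited). The gripper opens to 85 mm and grips with 20 to 120 N. Pads are 22 mm wide; open, the fingers measure 114 mm over their backs; the gripper's body (76 mm by 85 mm) begins 54 mm behind the grasp point. The pads swing forward as they close: fully open they stand 13 mm farther back than shut.
Start: joints at [1.002, 0.286, 1.577, -0, 1.279, -0.15], TCP at [0.274, 0.617, 0.231] pointing down, gripper open.
Joint ranges: [-2.77, 2.77], [-0.9, 2.22], [0.21, 2.48], [-1.53, 4.67], [0.24, 2.81], [-2.84, 2.84]. Speed limits (rad/s): [2.79, 2.79, 3.14, 3.14, 3.14, 3.14].

### API

Orientations are given as a unit quaternion [x, y, z, w].
In Python, from plant import ctrl gives the robot as it stands. The module is installed in compiled form; this text tells all that it offers.
- The arm moves only by the shell command python3 -m crank 'ROWS' [OPENING] [FORCE]. ROWS is JSON, a list of rows, each a list of 6 numbers: the shift along the tool's x, y, z in cm, then the turn, a rotation vector about the tool's x, y, z in rad. In form: [[tx, ty, tz, rx, ry, rz], ...]. A call has 1 to 10 rows; each row is the pose to reach, as a shift and turn from the pose commanded when the call began, along the tool's axes at that moment; what a row does not reach only later rows make up. A row lasts 1/10 s, in which the tool goes at most 50 mm and 8.59 degrees, less where a joint would pass 70% of its speed; a pose out of reach is approached as far as the arm can. A call with a gripper value outside its range is refused whole. OPENING is the opening, from 0 (shut) to 1 (fully open), set as the call begins (- or left out, the last holds). The fingers move at their own pace and stop on an object; FORCE is the grip in N (left out, the last holds). Time passes only in rows, so rows that repeat a pose let the fingers close. It gives the time, the measured TCP pose, the force, the opening and the grip force at its end, in the units of the state.
- ctrl.get_state(): the state, without advancing time (a new reading comes with each control period).
- ctrl.read_camera(name): name is "scene" or "top"; returns (picture, depth): 384x512x3 uint8, blue, green, red; 384x512 float32, m along the optical axis (not along the pixel's ray), 0 where there is no reading.
- ctrl.camera_info(name): a dict with "K" (3x3 intrinsics, pixels), "origin" and "orientation" of the camera in the world. Camera axes: x right, y down, z forward; pixel columns grow to the right and rows downward; lengths in m; the calibration is good to about 2 mm. A picture is of the moment at which its call begins. camera_info takes no time and is no camera call.
- ctrl.sign_off(): hands the job in; it is judged then, once.
The state is a dict: "time": time; "qpos": joint angles; "dq": joint speeds; "joint_efforts": joint torques, N m; "eef_pos": TCP position; "tcp_rot": TCP orientation; "contact_force": force on the tool from outside, world axes, zero at the start; "wrist_torque": the same for the moment, N m; "opening": opening from 0.0 (shut) to 1.0 (fully open); "finger_force": force on a finger pad.
Only numpy, scipy, OpenCV 4.12 (cv2) and the standard library are available. Lean on these libraries where they do the work, as an engineer would, in place of code of your own. Each camera call takes 0.05 s, during which the arm holds its last target. There are 200 camera calls.

## Working session

There is one attempt and no reset: what is moved stays moved. The work goes in short steps, Python scripts to look and compute and a shell command to move; the robot and the scene stay as the last step left them, time stands still between calls to the robot, and variables do not carry over. Pictures are saved under pics/ and viewed, at most 10 in all, crops included, and the job is handed in when it is done.

```bash
mkdir -p pics
cat > h.py <<'E'
import numpy as np, cv2
from scipy.spatial.transform import Rotation as R
from plant import ctrl
def cam(n):
    i=ctrl.camera_info(n); return np.array(i["K"]),np.array(i["origin"]),R.from_quat(i["orientation"]).as_matrix()
def ray(n,uv,z):
    K,o,M=cam(n); d=M@np.linalg.inv(K)@np.array([uv[0],uv[1],1.]); return o+d*(z-o[2])/d[2]
def cloud(n,depth):
    K,o,M=cam(n); v,u=np.mgrid[:384,:512]
    p=np.stack([(u-K[0,2])/K[0,0]*depth,(v-K[1,2])/K[1,1]*depth,depth],-1); return p@M.T+o
def proj(n,p):
    K,o,M=cam(n); q=K@(M.T@(np.array(p)-o)); return q[:2]/q[2]
E
python3 - <<'E'
from h import *
for n in("top","scene"):
    p,d=ctrl.read_camera(n); cv2.imwrite(f"pics/{n}0.png",p); np.save(f"{n}0.npy",d)
    print(n,ctrl.camera_info(n), (d>0).mean())
s=ctrl.get_state(); print(s)
E
```

```text
top {'K': array([[367.75258126,   0.        , 249.61709284],
       [  0.        , 367.75258126, 191.6448775 ],
       [  0.        ,   0.        ,   1.        ]]), 'origin': array([ 0.46303438, -0.07245753,  0.98808885]), 'orientation': array([ 0.71257747, -0.69885085,  0.02833951, -0.05511549])} 0.9961090087890625
scene {'K': array([[366.34696251,   0.        , 257.40364251],
       [  0.        , 366.34696251, 192.48218048],
       [  0.        ,   0.        ,   1.        ]]), 'origin': array([ 1.29097875, -0.12165966,  1.00773057]), 'orientation': array([ 0.70247999,  0.63204164, -0.22549223, -0.23706219])} 0.9960988362630209
{'time': 0.1, 'qpos': array([ 1.00200723e+00,  2.87113474e-01,  1.57802693e+00,  2.51208229e-05,
        1.27857098e+00, -1.50028038e-01]), 'dq': array([ 3.38888696e-04,  6.02921489e-04, -4.31568129e-03, -2.63351804e-05,
       -5.54560965e-04,  3.53609203e-04]), 'joint_efforts': array([ 5.14456442e-04, -4.07288969e+01, -2.93701583e+01, -2.23322863e-04,
        3.31581694e-03,  4.07020320e-05]), 'eef_pos': array([0.27414121, 0.61618493, 0.2300632 ]), 'tcp_rot': array([ 2.07857435e-01,  9.78158558e-01, -9.87448336e-04, -3.83856561e-04]), 'contact_force': array([0.39807535, 1.21494852, 0.67351035]), 'wrist_torque': array([0.02885249, 0.00093153, 0.01050167]), 'finger_force': 0.0, 'opening': 0.9983441982457979}
```

View pics/top0.png

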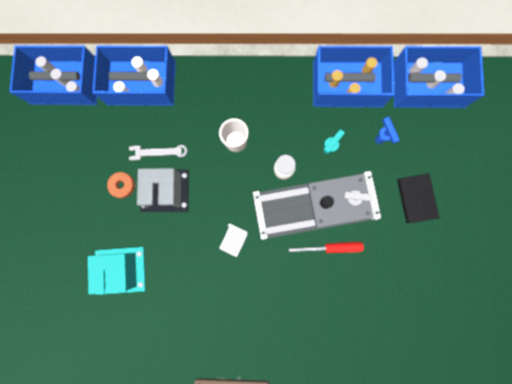

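View pics/scene0.png

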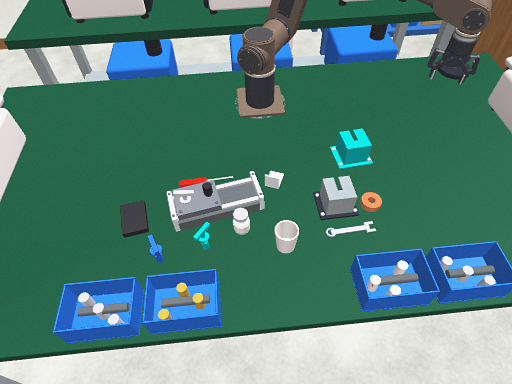

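The candidates for the pin are the steel one at top (355,198), on the carriage, the turquoise one at (334,141) and the blue one at (387,130). The steel one in the carriage fits. For the rest there is a grey one at (160,190) and a turquoise one at (117,271); the grey one is meant. I'll confirm both in one enlarged crop.

Run:
```python
from h import *
t=cv2.imread("pics/top0.png"); s=cv2.imread("pics/scene0.png")
def c(im,x,y,w,h): return cv2.resize(im[y:y+h,x:x+w],(400,300),interpolation=cv2.INTER_CUBIC)
o=np.vstack([np.hstack([c(t,300,160,100,75),c(t,115,155,100,75)]),np.hstack([c(s,160,165,100,75),c(s,300,165,100,75)])])
cv2.imwrite("pics/crop1.png",o)
```

```text
(no output)
```

View pics/crop1.png

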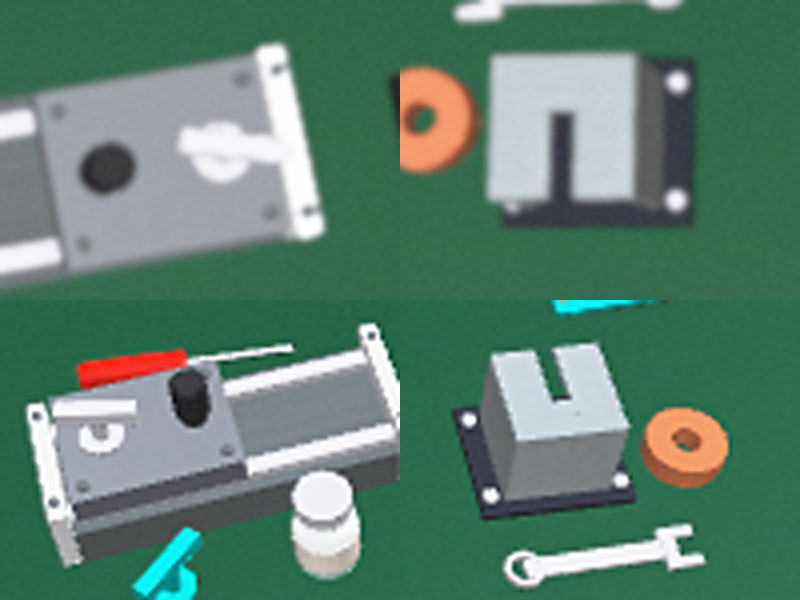

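```bash
cat > meas.py <<'E'
from h import *
def band(n,d,box,z0,z1):
    P=cloud(n,d); x0,x1,y0,y1=box
    m=(P[...,0]>x0)&(P[...,0]<x1)&(P[...,1]>y0)&(P[...,1]<y1)&(P[...,2]>z0)&(P[...,2]<z1)&(d>0)
    return P,m
def rect(P,m):
    q=P[m]; r=cv2.minAreaRect((q[:,:2]*1000).astype(np.float32)); return len(q),np.round(r[0],1),np.round(r[1],1),round(r[2],1),np.round(q[:,2].mean()*1000,1),np.round(np.median(q,0)*1000,1)
E
python3 - <<'E'
from meas import *
for n in("top","scene"):
    d=np.load(n+"0.npy")
    c=ray("top",(355,198),.117); k=ray("top",(327,202),.12); r=ray("top",(158,187),.09)
    print(n,c,k,r)
    b=lambda p,w:(p[0]-w,p[0]+w,p[1]-w,p[1]+w)
    for nm,p,w,z0,z1 in(("bar",c,.045,.105,.135),("collar",c,.04,.078,.09),("knob",k,.025,.11,.135),("carr",c+[0,.045,0],.11,.068,.0795),("rest",r,.07,.083,.097)):
        P,m=band(n,d,b(p,w),z0,z1); print(nm,rect(P,m) if m.sum()>5 else m.sum())
E
```

```text
top [ 0.55532012 -0.28714596  0.117     ] [ 0.5443736  -0.22107488  0.12      ] [0.57700436 0.19106569 0.09      ]
bar (181, array([ 561.1, -295.6]), array([64.1, 14.5]), 84.8, np.float64(115.8), array([ 560.4, -294.6,  116.2]))
collar (87, array([ 555.7, -288. ]), array([76.5, 75.1]), 0.7, np.float64(80.7), array([ 553.9, -293.5,   80.7]))
knob (132, array([ 546.8, -221.5]), array([27.9, 28.5]), 88.3, np.float64(119.9), array([ 546.5, -221. ,  120.3]))
carr (2271, array([ 570. , -247.3]), array([148.6, 199.8]), 9.5, np.float64(74.5), array([ 551.6, -262.7,   74.7]))
rest (1201, array([579.6, 198.7]), array([90.6, 91. ]), 1.7, np.float64(90.0), array([580.4, 197.9,  90.1]))
scene [ 0.55532012 -0.28714596  0.117     ] [ 0.5443736  -0.22107488  0.12      ] [0.57700436 0.19106569 0.09      ]
bar (119, array([ 563.2, -297. ]), array([62.5, 16.1]), 83.2, np.float64(114.7), array([ 565.6, -296.5,  115.9]))
collar (68, array([ 555.7, -290.2]), array([66.5, 71.6]), 76.1, np.float64(80.8), array([ 566.6, -295.7,   80.3]))
knob (70, array([ 548.7, -223.7]), array([29. , 27.5]), 20.6, np.float64(119.0), array([ 551.3, -222.1,  119.9]))
carr (1005, array([ 589.5, -248. ]), array([188., 195.]), 10.8, np.float64(74.3), array([ 574.5, -263. ,   74.5]))
rest (607, array([580.5, 197.1]), array([93.8, 91. ]), 1.5, np.float64(89.6), array([586.8, 197.1,  89.8]))
```

```bash
cat > go.py <<'E'
# usage: go.py x y z yaw_deg(tool x axis): row from measured pose, tool down
from h import *; import sys
x,y,z,a=map(float,sys.argv[1:5]); a=np.radians(a); s=ctrl.get_state()
M=R.from_quat(s["tcp_rot"]); T=R.from_matrix(np.array([[np.cos(a),np.sin(a),0],[np.sin(a),-np.cos(a),0],[0,0,-1]]))
t=M.inv().apply(np.array([x,y,z])-s["eef_pos"])*100
print(s["time"],np.round(s["eef_pos"],4),"row",np.round(t,2),np.round((M.inv()*T).as_rotvec(),3),"yaw",np.degrees(np.arctan2(*M.as_matrix()[[1,0],0])),"F",np.round(s["contact_force"],1),"open",round(s["opening"],3))
E
python3 go.py 0.562 -0.2963 0.19 84
```

```text
0.1 [0.2741 0.6162 0.2301] row [-63.4  -71.65   4.13] [-2.000e-03  1.000e-03  1.257e+00] yaw 156.00632203260264 F [0.4 1.2 0.7] open 0.998
```

```bash
python3 -m crank '[[-29,-33,2,0,0,0.6],[-29,-33,2,0,0,0.6],[-29,-33,2,0,0,0.6],[-29,-33,2,0,0,0.6],[-29,-33,2,0,0,0.6],[-29,-33,2,0,0,0.6],[-29,-33,2,0,0,0.6],[-29,-33,2,0,0,0.6],[-29,-33,2,0,0,0.6],[-29,-33,2,0,0,0.6]]' 1 50; python3 go.py 0.562 -0.2963 0.17 84
```

```text
time: 1.1
eef_pos: [0.406, 0.1935, 0.2107]
tcp_rot: [0.49, 0.872, -0.001, 0.0]
contact_force: [-0.7, 0.5, -0.2]
opening: 0.999
finger_force: 0.0
1.1 [0.406  0.1935 0.2107] row [-49.96 -12.08   4.14] [-0.001  0.001  0.651] yaw 121.271150262702 F [-0.7  0.5 -0.2] open 0.999
```

```bash
python3 -m crank '[[-50,-12.1,3,0,0,0.651],[-50,-12.1,3,0,0,0.651],[-50,-12.1,3,0,0,0.651],[-50,-12.1,3,0,0,0.651],[-50,-12.1,3,0,0,0.651],[-50,-12.1,3,0,0,0.651],[-50,-12.1,3,0,0,0.651],[-50,-12.1,3,0,0,0.651],[-50,-12.1,3,0,0,0.651],[-50,-12.1,3,0,0,0.651]]'; python3 -m crank '[[0,0,0,0,0,0],[0,0,0,0,0,0],[0,0,0,0,0,0]]' >/dev/null;  python3 go.py 0.562 -0.2963 0.17 84;  python3 go.py 0.562 -0.2963 0.091 84
```

```text
time: 2.1
eef_pos: [0.5602, -0.2786, 0.1815]
tcp_rot: [0.741, 0.671, 0.0, -0.0]
contact_force: [0.2, 0.9, 0.7]
opening: 1.001
finger_force: 0.0
2.4 [ 0.5595 -0.2759  0.1817] row [-2.    0.45  1.17] [-0.001 -0.001  0.007] yaw 84.3897218464164 F [-0.1  0.8  0. ] open 0.997
2.4 [ 0.5595 -0.2759  0.1817] row [-2.01  0.46  9.07] [-0.001 -0.001  0.007] yaw 84.3897218464164 F [-0.1  0.8  0. ] open 0.997
```

```bash
python3 -m crank '[[-2,0.45,1,0,0,0.007],[-2,0.45,1,0,0,0.007],[-2,0.45,4,0,0,0.007],[-2,0.45,6,0,0,0.007],[-2,0.45,8,0,0,0.007],[-2,0.45,9,0,0,0.007],[-2,0.45,9,0,0,0.007],[-2,0.45,9,0,0,0.007]]'; python3 go.py 0.562 -0.2963 0.091 84
```

```text
time: 3.2
eef_pos: [0.5627, -0.2973, 0.0933]
tcp_rot: [0.743, 0.669, 0.0, 0.001]
contact_force: [0.3, 0.6, 0.0]
opening: 1.0
finger_force: 0.0
3.2 [ 0.5627 -0.2973  0.0933] row [ 0.09 -0.08  0.23] [ 0.001  0.001 -0.   ] yaw 83.97295423400618 F [0.3 0.6 0. ] open 1.0
```

Close the gripper with moderate force.

```bash
python3 -m crank '[[0,0,0.1,0,0,0],[0,0,0.1,0,0,0],[0,0,0.1,0,0,0],[0,0,0.1,0,0,0],[0,0,0.1,0,0,0],[0,0,0.1,0,0,0],[0,0,0.1,0,0,0],[0,0,0.1,0,0,0],[0,0,0.1,0,0,0],[0,0,0.1,0,0,0]]' 0 60; python3 go.py 0.562 -0.2963 0.195 84
```

```text
time: 4.2
eef_pos: [0.5618, -0.2978, 0.0915]
tcp_rot: [0.744, 0.669, -0.0, -0.0]
contact_force: [-4.2, 0.2, 5.0]
opening: 0.152
finger_force: 60.9
4.2 [ 0.5618 -0.2978  0.0915] row [ 1.500e-01 -1.000e-02 -1.035e+01] [-0.001 -0.    -0.001] yaw 83.9314798350472 F [-4.2  0.2  5. ] open 0.152
```

```bash
python3 -m crank '[[0,0,-1,0,0,0],[0,0,-2.5,0,0,0],[0,0,-4.5,0,0,0],[0,0,-6.5,0,0,0],[0,0,-8.5,0,0,0],[0,0,-10.5,0,0,0],[0,0,-12,0,0,0],[0,0,-13.5,0,0,0],[0,0,-13.5,0,0,0],[0,0,-13.5,0,0,0]]'
python3 - <<'E'
from meas import *
for n in("top","scene"):
    p,d=ctrl.read_camera(n); cv2.imwrite(f"pics/{n}1.png",p); np.save(f"{n}1.npy",d)
t=cv2.imread("pics/top1.png")[150:250,290:400]; s=cv2.imread("pics/scene1.png")[120:240,150:270]
cv2.imwrite("pics/c2.png",np.hstack([cv2.resize(t,(400,400)),cv2.resize(s,(400,400))]))
E
python3 go.py 0.48 0.195 0.221 1.6
```

```text
time: 5.2
eef_pos: [0.5621, -0.2977, 0.2261]
tcp_rot: [0.744, 0.669, 0.0, 0.0]
contact_force: [-1.1, -0.2, -4.6]
opening: 0.149
finger_force: 59.9
5.3 [ 0.5615 -0.2973  0.2246] row [ 48.09 -13.31   0.46] [-0.003  0.     1.437] yaw 83.92896230885574 F [ 0.3 -0.3 -4.1] open 0.15
```

View pics/c2.png

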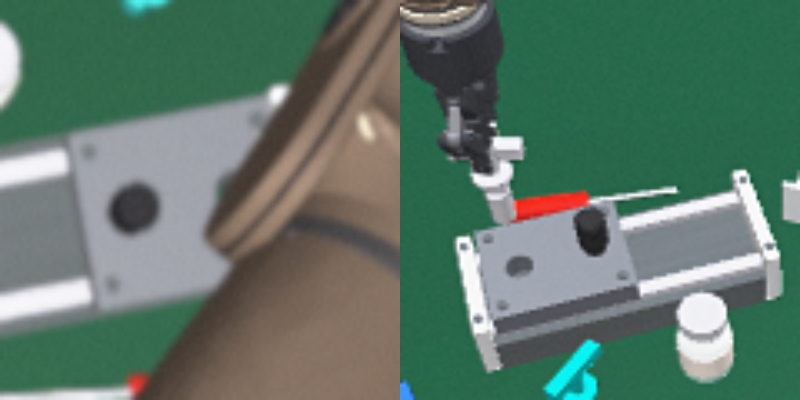

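```bash
python3 -m crank '[[48,-13.3,0,0,0,1.437],[48,-13.3,0,0,0,1.437],[48,-13.3,0,0,0,1.437],[48,-13.3,0,0,0,1.437],[48,-13.3,0,0,0,1.437],[48,-13.3,0,0,0,1.437],[48,-13.3,0,0,0,1.437],[48,-13.3,0,0,0,1.437],[48,-13.3,0,0,0,1.437],[48,-13.3,0,0,0,1.437]]' >/dev/null; python3 go.py 0.48 0.195 0.22 1.6
```

```text
6.3 [0.4848 0.1664 0.2251] row [-0.32 -2.88  0.51] [0.    0.002 0.025] yaw 3.053196589279056 F [ 0.3 -0.3 -2.6] open 0.155
```

```bash
python3 -m crank '[[-0.3,-2.9,0.5,0,0,0.025],[-0.3,-2.9,0.5,0,0,0.025],[-0.3,-2.9,0.5,0,0,0.025],[-0.3,-2.9,3,0,0,0.025],[-0.3,-2.9,6,0,0,0.025],[-0.3,-2.9,9,0,0,0.025],[-0.3,-2.9,11,0,0,0.025],[-0.3,-2.9,11.2,0,0,0.025],[-0.3,-2.9,11.2,0,0,0.025]]' >/dev/null
python3 - <<'E'
from meas import *
for n in("top","scene"):
    p,d=ctrl.read_camera(n); cv2.imwrite(f"pics/{n}2.png",p); np.save(f"{n}2.npy",d)
    P,m=band(n,d,(.53,.64,.13,.26),.083,.097); print(n,"rest",rect(P,m))
s=cv2.imread("pics/scene2.png")[120:225,290:395]; t=cv2.imread("pics/top2.png")[150:255,105:210]
cv2.imwrite("pics/c3.png",np.hstack([cv2.resize(t,(400,400),interpolation=2),cv2.resize(s,(400,400),interpolation=2)]))
E
python3 go.py 0.48 0.1952 0.1125 1.6
```

```text
top rest (1139, array([579.4, 199.1]), array([90.4, 91.8]), 1.8, np.float64(90.0), array([583.8, 192.7,  90. ]))
scene rest (603, array([580.6, 197.3]), array([94.6, 91.1]), 1.7, np.float64(89.7), array([586.8, 197.3,  89.8]))
7.3 [0.4827 0.1932 0.1159] row [-0.26 -0.21  0.34] [-0.    -0.003  0.005] yaw 1.892633565101283 F [ 0.8  0.2 -2.3] open 0.155
```

View pics/c3.png

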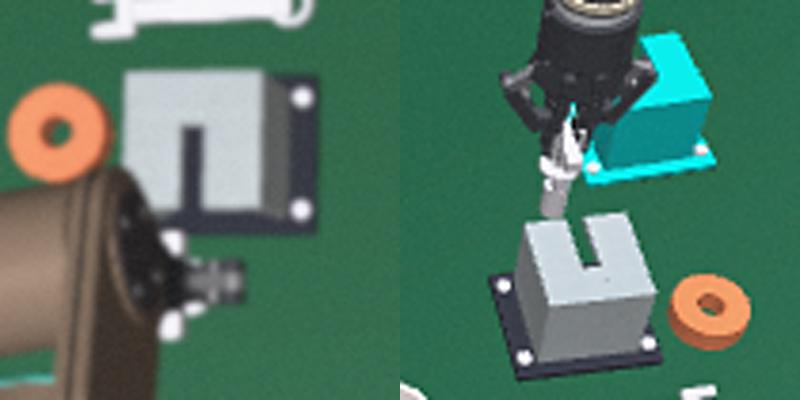

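Run:
```python
from meas import *
p=cv2.imread("pics/top0.png")
# slot: dark pixels in top view along rows of plate; edges by gray threshold, subpixel at plane z=.09
g=cv2.cvtColor(p,cv2.COLOR_BGR2GRAY).astype(float)
for v in(190,194,198,202):
    r=g[v,140:182]; print(v,[int(x) for x in r[8:30]])
    dk=np.clip((150-r[8:30])/100,0,1); dk=dk
    u=np.arange(148,170); w=np.clip(r[8:30].max()-r[8:30]-40,0,None); print(np.round(ray("top",((u*w).sum()/w.sum(),v),.09),4))
for n in("scene","top"):
    d=np.load(n+"2.npy")
    for z0,z1 in((.085,.108),(.04,.08)):
        P,m=band(n,d,(.44,.525,.15,.24),z0,z1); print(n,z0,rect(P,m) if m.sum()>5 else 0)
```

```text
190 [208, 210, 211, 193, 145, 88, 59, 52, 59, 88, 143, 188, 208, 208, 207, 208, 210, 211, 210, 212, 210, 211]
[0.5694 0.1982 0.09  ]
194 [212, 210, 211, 194, 142, 86, 57, 55, 59, 90, 145, 189, 204, 206, 210, 208, 208, 208, 207, 207, 211, 210]
[0.5594 0.1978 0.09  ]
198 [208, 214, 213, 193, 141, 86, 60, 59, 62, 102, 160, 197, 206, 210, 207, 208, 207, 207, 206, 209, 211, 211]
[0.5494 0.1976 0.09  ]
202 [210, 209, 204, 179, 126, 82, 61, 57, 65, 102, 160, 195, 208, 210, 209, 212, 212, 214, 209, 212, 210, 209]
[0.5394 0.1973 0.09  ]
scene 0.085 (40, array([493.3, 185.6]), array([33.8, 18.5]), 45.3, np.float64(101.7), array([493.4, 187.2, 103.3]))
scene 0.04 (49, array([489.2, 192. ]), array([21.3, 13.8]), 74.9, np.float64(63.1), array([492.9, 188.8,  64.2]))
top 0.085 (13, array([482.6, 188.7]), array([33.6,  9. ]), 6.6, np.float64(103.0), array([470.4, 188.2, 102.9]))
top 0.04 0
```

```bash
python3 -m crank '[[-0.1,-0.2,0.35,0,0,0.004],[-0.1,-0.2,0.35,0,0,0.004],[-0.1,-0.2,0.35,0,0,0.004]]' >/dev/null; python3 go.py 0.525 0.1963 0.1125 1.7
```

```text
7.6 [0.4804 0.1957 0.1113] row [ 4.46  0.07 -0.12] [-0.    -0.001  0.   ] yaw 1.7286428329516086 F [ 0.3 -0.3 -4. ] open 0.155
```

```bash
python3 -m crank '[[1.5,0.05,-0.1,0,0,0],[3,0.05,-0.1,0,0,0],[4.4,0.05,-0.1,0,0,0],[4.4,0.05,-0.1,0,0,0],[4.4,0.05,-0.1,0,0,0]]'; python3 go.py 0.58 0.1979 0.1125 1.7; python3 -m crank '[[0,0,0,0,0,0]]' >/dev/null; python3 go.py 0.58 0.1979 0.1125 1.7
```

```text
time: 8.1
eef_pos: [0.5238, 0.1963, 0.1116]
tcp_rot: [1.0, 0.015, -0.0, 0.0]
contact_force: [0.1, 0.1, -3.2]
opening: 0.15
finger_force: 59.9
8.1 [0.5238 0.1963 0.1116] row [ 5.62  0.01 -0.09] [0.    0.001 0.   ] yaw 1.7077181102229402 F [ 0.1  0.1 -3.2] open 0.15
8.2 [0.5233 0.1964 0.1114] row [ 5.67  0.02 -0.11] [0.    0.001 0.   ] yaw 1.7247540190346298 F [ 0.  -0.5 -3.5] open 0.154
```

Advance into the slot in small steps, watching the force.

```bash
for i in 1; do python3 -m crank '[[0.5,0.01,-0.1,0,0,0],[1,0.01,-0.1,0,0,0],[1.5,0.01,-0.1,0,0,0],[2,0.01,-0.1,0,0,0],[2,0.01,-0.1,0,0,0]]'; done;  python3 go.py 0.58 0.1979 0.1125 1.7
```

```text
time: 8.7
eef_pos: [0.5451, 0.1968, 0.1129]
tcp_rot: [1.0, 0.015, 0.0, -0.0]
contact_force: [-0.8, -0.1, -4.0]
opening: 0.155
finger_force: 59.9
8.7 [0.5451 0.1968 0.1129] row [ 3.49 -0.01  0.04] [-0.    -0.001 -0.   ] yaw 1.6961279744955813 F [-0.8 -0.1 -4. ] open 0.155
```

```bash
python3 -m crank '[[0.6,0,0,0,0,0],[1.2,0,0,0,0,0],[1.8,0,0,0,0,0],[2.4,0,0,0,0,0],[2.9,0,0,0,0,0],[2.9,0,0,0,0,0]]';  python3 go.py 0.58 0.1979 0.1125 1.7
```

```text
time: 9.3
eef_pos: [0.574, 0.1976, 0.1128]
tcp_rot: [1.0, 0.015, 0.0, -0.0]
contact_force: [0.0, -0.2, -3.5]
opening: 0.148
finger_force: 59.9
9.3 [0.574  0.1976 0.1128] row [ 0.6  -0.01  0.03] [-0.    -0.001 -0.   ] yaw 1.6922138033254543 F [ 0.  -0.2 -3.5] open 0.148
```

```bash
python3 -m crank '[[0.2,0,0,0,0,0],[0.4,0,0,0,0,0],[0.4,0,0,0,0,0]]' | grep -E 'eef|contact';python3 -m crank '[[0.1,0,0,0,0,0],[0.1,0,0,0,0,0]]' | grep -E 'eef|contact'; python3 -m crank '[[0.1,0,0,0,0,0],[0.1,0,0,0,0,0]]' | grep -E 'eef|contact'
```

```text
eef_pos: [0.5773, 0.1978, 0.1128]
contact_force: [0.3, 0.2, -3.6]
eef_pos: [0.5778, 0.1979, 0.1127]
contact_force: [-1.4, 0.2, -3.2]
eef_pos: [0.5781, 0.1979, 0.1127]
contact_force: [-3.7, -0.4, 0.1]
```

```bash
python3 -m crank '[[-0.1,0,0.2,0,0,0],[-0.1,0,0.4,0,0,0],[-0.1,0,0.5,0,0,0],[-0.1,0,0.5,0,0,0]]' | grep -E 'eef|contact';python3 -m crank '[[0,0,0.1,0,0,0],[0,0,0.1,0,0,0]]' | grep -E 'eef|contact'; python3 -m crank '[[0,0,0.1,0,0,0],[0,0,0.1,0,0,0]]' | grep -E 'eef|contact'
```

```text
eef_pos: [0.5779, 0.1979, 0.1072]
contact_force: [-3.2, 0.1, -2.5]
eef_pos: [0.5779, 0.1978, 0.1065]
contact_force: [-3.8, -0.1, -1.7]
eef_pos: [0.578, 0.1979, 0.1065]
contact_force: [-6.0, -0.3, 1.9]
```

```bash
python3 -m crank '[[0,0,0,0,0,0],[0,0,0,0,0,0],[0,0,0,0,0,0],[0,0,0,0,0,0],[0,0,0,0,0,0],[0,0,0,0,0,0]]' 0.7 | grep -E 'eef|contact|open';python3 -m crank '[[0,0,-1,0,0,0],[0,0,-3,0,0,0],[0,0,-6,0,0,0],[0,0,-10,0,0,0],[0,0,-12,0,0,0],[-13,10,-12,0,0,0],[-13,10,-12,0,0,0],[-13,10,-12,0,0,0],[-13,10,-12,0,0,0],[-13,10,-12,0,0,0]]' | grep -E 'eef|contact'
python3 - <<'E'
from meas import *
for n in("top","scene"):
    p,d=ctrl.read_camera(n); cv2.imwrite(f"pics/{n}3.png",p); np.save(f"{n}3.npy",d)
    for z0,z1 in((.083,.0935),(.12,.145),(.0935,.1)):
        P,m=band(n,d,(.53,.64,.15,.25),z0,z1); print(n,z0,rect(P,m) if m.sum()>5 else 0)
    d=np.load(n+"3.npy"); P,m=band(n,d,(.5,.59,-.26,-.19),.112,.135); print("knob",rect(P,m) if m.sum()>5 else 0)
s=cv2.imread("pics/scene3.png")[140:240,290:390]; t=cv2.imread("pics/top3.png")[140:240,110:210]
cv2.imwrite("pics/c4.png",np.hstack([cv2.resize(t,(400,400),interpolation=2),cv2.resize(s,(400,400),interpolation=2)]))
E
python3 go.py 0.5478 -0.2228 0.19 100.6
```

```text
eef_pos: [0.5784, 0.1978, 0.1058]
contact_force: [-0.2, -0.2, 0.3]
opening: 0.697
eef_pos: [0.4501, 0.0931, 0.2265]
contact_force: [0.2, 1.5, 0.1]
top 0.083 (973, array([579.3, 198.9]), array([90.2, 91.3]), 1.7, np.float64(89.8), array([577.7, 186.9,  90. ]))
top 0.12 (191, array([578.9, 199.4]), array([63.4, 15.6]), 0.9, np.float64(130.6), array([578.6, 198. , 131.3]))
top 0.0935 (82, array([587. , 194.9]), array([77. , 68.2]), 89.3, np.float64(95.9), array([578.7, 190.4,  95.8]))
knob (130, array([ 546. , -221.7]), array([28.1, 28.4]), 44.8, np.float64(119.8), array([ 546.5, -221.1,  119.9]))
scene 0.083 (509, array([580.4, 196.7]), array([94.1, 91.2]), 1.9, np.float64(89.7), array([593.2, 187. ,  89.9]))
scene 0.12 (97, array([581.4, 196.6]), array([62.7, 14.6]), 3.0, np.float64(130.0), array([584.1, 195.8, 131.3]))
scene 0.0935 (49, array([587.3, 194.8]), array([80.2, 66.8]), 75.1, np.float64(95.6), array([585.3, 190.1,  95.3]))
knob (67, array([ 548.7, -223.2]), array([27.4, 28.3]), 36.2, np.float64(119.2), array([ 550.6, -222.4,  119.4]))
12.5 [0.4519 0.094  0.2268] row [ 8.65 31.95  3.7 ] [ 0.002 -0.002 -1.727] yaw 1.6759844885065536 F [-0.   1.  -0.1] open 0.699
```

View pics/c4.png

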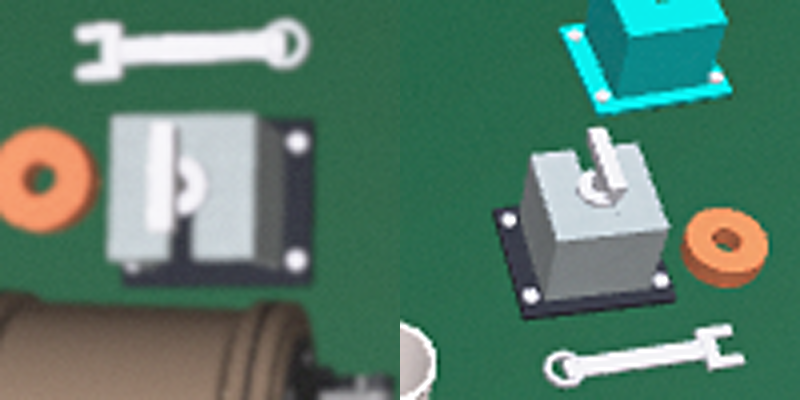

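```bash
python3 - <<'E'
from meas import *
for n in("top","scene"):
    d=np.load(n+"3.npy"); P,m=band(n,d,(.44,.66,-.36,-.01),.062,.08); m=cv2.morphologyEx(m.astype(np.uint8),cv2.MORPH_OPEN,np.ones((3,3)))>0; print(n,rect(P,m))
E
python3 go.py 0.5475 -0.2224 0.19 10.5
```

```text
top (2906, array([ 542.6, -202.8]), array([119. , 300.6]), 11.1, np.float64(73.3), array([ 551.3, -263.1,   74.2]))
scene (1404, array([ 544.4, -203.7]), array([120.2, 299.8]), 11.2, np.float64(73.0), array([ 563. , -269. ,   74.1]))
12.5 [0.4519 0.094  0.2268] row [ 8.62 31.91  3.7 ] [ 0.    -0.003 -0.154] yaw 1.6759844885065536 F [-0.   1.  -0.1] open 0.699
```

Yaw is 11.1°, so that is the tool yaw to use.

```bash
python3 -m crank '[[8.6,31.9,3,0,0,-0.165],[8.6,31.9,3,0,0,-0.165],[8.6,31.9,3,0,0,-0.165],[8.6,31.9,3,0,0,-0.165],[8.6,31.9,3,0,0,-0.165],[8.6,31.9,3,0,0,-0.165],[8.6,31.9,3,0,0,-0.165],[8.6,31.9,3,0,0,-0.165],[8.6,31.9,3,0,0,-0.165],[8.6,31.9,3,0,0,-0.165]]' 1 40 >/dev/null;python3 go.py 0.5475 -0.2224 0.086 11.1
```

```text
13.5 [ 0.5472 -0.2212  0.1955] row [1.000e-02 1.400e-01 1.095e+01] [-0.001  0.     0.002] yaw 11.241155787659677 F [-0.2 -0.4  0.5] open 1.003
```

```bash
python3 -m crank '[[0,0.1,2,0,0,0],[0,0.1,5,0,0,0],[0,0.1,8,0,0,0],[0,0.1,10,0,0,0],[0,0.1,10.9,0,0,0],[0,0.1,10.9,0,0,0]]' |grep -E 'eef|contact'; python3 -m crank '[[0,0,0,0,0,0],[0,0,0,0,0,0],[0,0,0,0,0,0],[0,0,0,0,0,0],[0,0,0,0,0,0],[0,0,0,0,0,0],[0,0,0,0,0,0]]' 0 |grep -E 'eef|contact|open|finger'; python3 go.py 0.5254 -0.1096 0.086 11.1
```

```text
eef_pos: [0.5463, -0.2216, 0.0857]
contact_force: [-0.5, -1.0, 0.2]
eef_pos: [0.5473, -0.2231, 0.088]
contact_force: [-1.5, 2.4, 6.4]
opening: 0.338
finger_force: 40.1
14.8 [ 0.5473 -0.2231  0.088 ] row [  0.04 -11.56   0.21] [-0.    -0.001  0.001] yaw 11.138189656822115 F [-1.5  2.4  6.4] open 0.338
```

Gripped (opening 0.34 is about 29 mm). Slide 11 cm along −tool y, then creep to the stop.

```bash
python3 -m crank '[[0,-1,0,0,0,0],[0,-2.5,0,0,0,0],[0,-4,0,0,0,0],[0,-5.5,0,0,0,0],[0,-7,0,0,0,0],[0,-8.5,0,0,0,0],[0,-10,0,0,0,0],[0,-11,0,0,0,0],[0,-11,0,0,0,0]]' |grep -E 'eef|contact'; python3 -m crank '[[0,-0.2,0,0,0,0],[0,-0.4,0,0,0,0],[0,-0.4,0,0,0,0]]' |grep -E 'eef|contact'; python3 -m crank '[[0,-0.1,0,0,0,0],[0,-0.2,0,0,0,0],[0,-0.2,0,0,0,0]]' |grep -E 'eef|contact'; python3 go.py 0.5254 -0.1096 0.086 11.1
```

```text
eef_pos: [0.5257, -0.1133, 0.088]
contact_force: [-1.5, 1.5, 7.7]
eef_pos: [0.5252, -0.1109, 0.088]
contact_force: [-0.9, -1.5, 7.0]
eef_pos: [0.5251, -0.1102, 0.088]
contact_force: [-0.1, -5.6, 5.1]
16.3 [ 0.5251 -0.1102  0.088 ] row [ 0.04 -0.06  0.2 ] [ 0.004 -0.002  0.002] yaw 11.195858401046673 F [-0.1 -5.6  5.1] open 0.335
```

```bash
python3 -m crank '[[0,-0.2,0,0,0,0],[0,-0.3,0,0,0,0],[0,-0.3,0,0,0,0]]' |grep -E 'eef|contact'; python3 -m crank '[[0,0.2,0,0,0,0],[0,0.2,0,0,0,0],[0,0.2,0,0,0,0],[0,0.2,0,0,0,0],[0,0.2,0,0,0,0],[0,0.2,0,0,0,0],[0,0.2,0,0,0,0]]' 1 |grep -E 'eef|contact|open'; python3 -m crank '[[0,0.2,-2,0,0,0],[0,0.2,-5,0,0,0],[0,0.2,-8,0,0,0],[0,0.2,-12,0,0,0],[-10,0.2,-13,0,0,0],[-10,0.2,-13,0,0,0],[-10,0.2,-13,0,0,0],[-10,0.2,-13,0,0,0]]' |grep -E 'eef|contact'
python3 - <<'E'
from meas import *
for n in("top","scene"):
    p,d=ctrl.read_camera(n); cv2.imwrite(f"pics/{n}4.png",p)
    P,m=band(n,d,(.48,.57,-.15,-.07),.112,.135); print("knob",rect(P,m) if m.sum()>5 else 0)
    P,m=band(n,d,(.53,.64,.15,.25),.12,.145); print("bar",rect(P,m) if m.sum()>5 else 0)
    P,m=band(n,d,(.44,.66,-.26,-.01),.0715,.08); m=cv2.morphologyEx(m.astype(np.uint8),cv2.MORPH_OPEN,np.ones((3,3)))>0; print("carr",rect(P,m))
E
```

```text
eef_pos: [0.5252, -0.1102, 0.088]
contact_force: [0.4, -16.4, 1.8]
eef_pos: [0.5242, -0.1083, 0.0867]
contact_force: [-0.1, -0.7, 0.1]
opening: 0.997
eef_pos: [0.426, -0.13, 0.2171]
contact_force: [0.3, -0.7, 0.5]
knob (124, array([ 524.1, -109.3]), array([26.6, 28.4]), 45.8, np.float64(120.0), array([ 523.5, -108.7,  119.9]))
bar (187, array([578.8, 199.3]), array([62.7, 14.2]), 1.9, np.float64(130.9), array([578.6, 197.9, 131.4]))
carr (1965, array([ 532.4, -148.5]), array([110.2, 140.1]), 11.2, np.float64(75.0), array([ 539.9, -155.1,   74.9]))
knob (61, array([ 526.1, -110.1]), array([25.7, 27.9]), 85.5, np.float64(119.5), array([ 529.5, -110.4,  120. ]))
bar (98, array([581.2, 196.7]), array([63.3, 15.4]), 0.6, np.float64(130.0), array([585.5, 195.5, 130.9]))
carr (880, array([ 532.8, -150.1]), array([114.3, 140.3]), 11.1, np.float64(75.1), array([ 541.5, -157.4,   75.1]))
```

View pics/scene4.png

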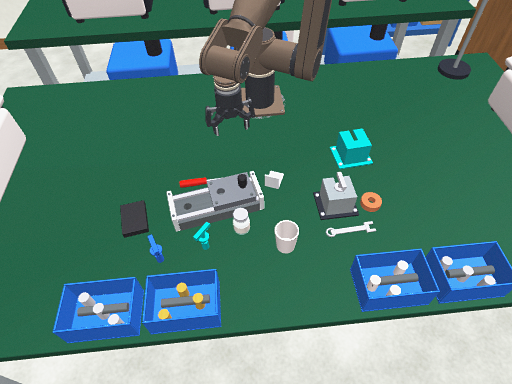

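The carriage is at the far stop, with the knob at (242,181). The pin is still parked in the grey rest at (340,182), and the bystanders have not moved.

```bash
python3 -c "
from plant import ctrl; print(ctrl.sign_off())"
```

```text
the job is handed in; nothing more can be done
None
```

The job is handed in: the pin hangs upright by its collar at the back of the grey rest's notch, and the carriage stands at its far stop, about 115 mm from where it started.

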